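Strike the fluorescence lamp

TASK

Start the microscope's lamp from its supply box, using only the fingertips: press the dotted end of the blue rocker fully down to switch the fan on, then do the same with the yellow rocker for the power, and only then press the green button fully in, keep it in for about a second to strike the lamp, and let it come out again. Leave the red rocker as it is, and do not pick up or shift any of the loose things around and on the supply.

Things in the scene. Friction and masses are not known exactly. Their poses are not given: they have to be found in the camera images.
- lamp_supply: lamp supply, fixed white box with grey top, 150 (x) x 310 (y) x 50 mm; origin at the centre of its underside, on the worktop. x axis to its back, away from the robot (yaw within 0.3 rad). On top, at x = -25 mm and y = -105, -35, 35, 105 mm, four fixed modules in an order that changes: blue, yellow, red rocker, green button. Rockers are dotted at the end away from the robot.
- blue_rocker (a joint): blue rocker, 54 x 30 mm, hinged across its middle on a black plinth (66 x 44 x 16 mm high). 0 rad = off: near half level, dotted far half sloping up 0.4 rad. 0.4 rad = fully on: dotted half level, near half sloping up. Moved by friction alone (2 to 3 N at the dot), stays where it is left, ends on a hard stop.
- blue_dot (a point): centre of the white dot on the upper face of the blue rocker's far half, 16.5 mm from the crease, 10.5 mm from the rocker's outer end. Off: 82 mm above the worktop, 15 mm behind the module's middle; fully on: 75.5 mm above it and 19 mm behind. The frame turns with the rocker.
- yellow_rocker (a joint): yellow rocker, 54 x 30 mm, hinged across its middle on a black plinth (66 x 44 x 16 mm high). 0 rad = off: near half level, dotted far half sloping up 0.4 rad. 0.4 rad = fully on: dotted half level, near half sloping up. Moved by friction alone (2 to 3 N at the dot), stays where it is left, ends on a hard stop.
- yellow_dot (a point): centre of the white dot on the upper face of the yellow rocker's far half, 16.5 mm from the crease, 10.5 mm from the rocker's outer end. Off: 82 mm above the worktop, 15 mm behind the module's middle; fully on: 75.5 mm above it and 19 mm behind. The frame turns with the rocker.
- red_rocker (a joint): red rocker, 54 x 30 mm, hinged across its middle on a black plinth (66 x 44 x 16 mm high). 0 rad = off: near half level, dotted far half sloping up 0.4 rad. 0.4 rad = fully on: dotted half level, near half sloping up. Moved by friction alone (2 to 3 N at the dot), stays where it is left, ends on a hard stop.
- red_dot (a point): centre of the white dot on the upper face of the red rocker's far half, 16.5 mm from the crease, 10.5 mm from the rocker's outer end. Off: 82 mm above the worktop, 15 mm behind the module's middle; fully on: 75.5 mm above it and 19 mm behind. The frame turns with the rocker.
- green_button (a joint): round green push button, 30 mm across, straight down, sprung: 0 = out, 0.006 m = fully in (on a hard stop); 1.5 N starts it, 4.5 N holds it fully in; it comes back up when released.
- green_top (a point): centre of the green button's upper face, 80 mm above the worktop when out, 74 mm when fully in; the button stands at the middle of its module.
- objective_case: clear-topped objective case, 42 mm across, 64 high, loose, beside the supply; origin at the centre of its underside; to be left alone.
- filter_cube: black filter cube, 42x36x36 mm, loose, beside the supply; origin at the centre of its underside; to be left alone.
- oil_bottle: small white dropper bottle with black cap, 26 mm across, 66 high, loose, behind the supply; origin at the centre of its underside; to be left alone.
- cover_slips: small white box, 34x34x14 mm, loose, behind the supply; origin at the centre of its underside; to be left alone.
- dust_cap_1: black dust cap, 34 mm across, 12 high, loose on the back of the supply's top; origin at the centre of its underside; to be left alone.
- dust_cap_2: second black dust cap, as the first; origin at the centre of its underside; to be left alone.

How it is judged (in metres and radians):
On the way, in this order (a step that is already met when the one before it is completed fails the run):
1. blue rocker fully on (value of joint blue_rocker above 0.34 rad), for 0.1 s.
2. yellow rocker fully on (value of joint yellow_rocker above 0.34 rad), for 0.1 s.
3. green button held fully in (more than 4.5 mm) for at least half a second (value of joint green_button above 0.0045 m), for 0.5 s.
At the end, for the whole second after the job is handed in: Blue and yellow rockers on (joint above 0.34 of 0.4 rad), red rocker off (below 0.08 rad), green button out again (within 1 mm) (value of joint each of blue_rocker, yellow_rocker above 0.34 rad and value of joint red_rocker below 0.08 rad and value of joint green_button below 0.001 m); the robot touches nothing.
It fails at once if yellow rocker switched before the blue one is on (value of joint yellow_rocker above 0.15 rad and value of joint blue_rocker below 0.3 rad).
It fails at once if green button pressed before both rockers are on (value of joint green_button above 0.003 m and value of joint any of blue_rocker, yellow_rocker below 0.3 rad).
It fails at once if red rocker disturbed (value of joint red_rocker above 0.12 rad).
It fails at once if a loose thing shifted more than 20 mm, lifted or knocked over (distance of any of objective_case, filter_cube, oil_bottle, cover_slips, dust_cap_1, dust_cap_2 from where it was at the start of the episode above 0.02 m or height (world z) of any of objective_case, filter_cube, oil_bottle, cover_slips above 0.012 m or angle between any of objective_case, filter_cube, oil_bottle, cover_slips, dust_cap_1, dust_cap_2's own z axis and vertical above 0.5 rad or height (world z) of any of dust_cap_1, dust_cap_2 above 0.062 m).
It also fails if it takes over 48 s, if anything falls off the work surface, if the arm or the gripper's body presses on something with over 40 N, if the wrist force passes 120 N, or if a joint passes its speed limit or range.

ROBOT

A 6-joint arm with a two-finger parallel gripper is mounted at the origin on a cart in front of the work surface, level with it; the furniture and walls round the work are solid. World frame = base frame: x ahead of the robot, y to its left, z up, the work surface at z = 0. Lengths are in m, angles in degrees, forces in N, time in s.
With the tool pointing down it reaches from about 0.375 to 0.9 m from the base axis. Payload 3.1 kg.
Tool frame: the origin (TCP) lies on the centre line of the jaws, within the pads' length; the fingertips stand 22 mm ahead of it and the grasp point (between the pads) lies 3 mm ahead of it; z points along the fingers, y is the line along which they close (so a half turn about z gives the same grasp; the last joint's range is limited). The gripper opens to 87 mm and grips with 3 to 60 N. Pads are 19 mm wide; open, the fingers measure 117 mm over their backs; the gripper's body (75 mm by 190 mm) begins 51 mm behind the grasp point.
Start: joints at [-10.227, 30.224, 82.088, -0, 67.689, -10.227], TCP at [0.625, 0, 0.245] pointing down, gripper open.
Joint ranges: [-176.69, 176.69], [-43.24, 126.21], [12.49, 139.97], [-82, 262], [0, 151.66], [-163.58, 163.58]. Speed limits (degrees/s): [159.86, 159.86, 180, 180, 180, 180].

INTERFACE

Orientations are given as a 3x3 rotation matrix whose columns are the frame's x, y, z axes.
In Python, from rig import * gives the robot as it stands.
- The arm moves only by the shell command python3 -m jog 'ROWS'. ROWS is text: rows parted by semicolons, each of 7 numbers parted by spaces: the shift along the tool's x, y, z in mm, then the turn, a rotation vector about the tool's x, y, z in rad, then the finger opening in mm, from 0 to 87. In form: tx ty tz ax ay az fingers; .... A call has 1 to 12 rows; each row shifts and turns the commanded pose from where the row before left it, along the tool's axes as they then stand; what a row does not reach is not made up. A row lasts 1/8 s, in which the tool goes at most 62.5 mm and 10.7 degrees, less where a joint would pass 70% of its speed; a pose out of reach is approached as far as the arm can. A call with a gripper value outside its range is refused whole. The fingers move at their own pace and stop on an object; the grip force is fixed at half the most. Time passes only in rows, so rows that do not move let the fingers close. It gives the time, the measured TCP pose, the force, the opening and the grip force at its end, in the units of the state.
- read_state(): the state, without advancing time (a new reading comes with each control period).
- capture(name): name is "scene" or "side" or "wrist"; returns a dict with "color" (400x640x3 uint8, red, green, blue), "camera_matrix" (3x3 intrinsics, pixels), "distortion" ([k1, k2, p1, p2, k3] as OpenCV has them; the pictures are not rectified), "R" (3x3) and "t" (3): a world point X has camera coordinates R X + t. Camera axes: x right, y down, z forward; pixel columns grow to the right and rows downward; lengths in m; the calibration is good to about 2 mm. A picture is of the moment at which its call begins. There is no depth.
- hand_in(): hands the job in; it is judged then, once.
Trained networks look in the newest picture that a camera, given by its name, has taken for a name from the list of things; names that differ only in an ending like _2 or _b are one class to them, and where a whole thing is asked for, a point or a joint stands for the part that bears it (a point fixed in the world has none). Each returns a list of dicts, best first, with "conf" (0 to 1); they miss things now and then, are a little off and sometimes report something else, mostly with a low value. They report only what shows in the picture. A call takes as long as a camera call.
- find_in(camera, target): "at" ([x, y, z] in m, in world coordinates, good to about 4 mm: the middle of the surface that is visible of it).
- trace(camera, target): "pixels" (400x640 bool, what is visible of it).
- place_of(camera, target): "at" ([x, y, z] in m, in world coordinates, good to about 4 mm: a listed point, or the origin of a listed thing).
The state is a dict: "time_s": time; "joint_positions": joint angles; "qvel": joint speeds; "tau": joint torques, N m; "position": TCP position; "tcp_rot": TCP orientation; "force": force on the tool from outside, world axes, zero at the start; "moment": the same for the moment, N m; "opening": opening from 0.0 (shut) to 1.0 (fully open); "grasp_force": force on a finger pad.
Only numpy, scipy, OpenCV 4.12 (cv2) and the standard library are available. Lean on these libraries where they do the work, as an engineer would, in place of code of your own. Each camera call takes 0.05 s, during which the arm holds its last target. There are 200 camera calls.

## Working session

There is one attempt and no reset: what is moved stays moved. The work goes in short steps, Python scripts to look and compute and a shell command to move; the robot and the scene stay as the last step left them, time stands still between calls to the robot, and variables do not carry over. Pictures are saved under pics/ and viewed, at most 10 in all, crops included, and the job is handed in when it is done.

```bash
mkdir -p pics; cat > h.py <<'E'
from rig import *
import numpy as np, cv2
def pix(c,X):
    p,_=cv2.projectPoints(np.array([X],float),cv2.Rodrigues(np.array(c["R"]))[0],np.array(c["t"],float),np.array(c["camera_matrix"],float),np.array(c["distortion"],float)); return p[0,0].round(0)
E
python3 - <<'E'
from h import *
ims={}
for n in ["scene","side","wrist"]:
    c=capture(n); ims[n]=c; cv2.imwrite(f"pics/{n}0.png",c["color"][:,:,::-1])
    for t in ["lamp_supply","blue_dot","yellow_dot","red_dot","green_top","dust_cap_1","objective_case","filter_cube","oil_bottle","cover_slips"]:
        r=place_of(n,t)
        print(n,t,[(np.round(d["at"],3).tolist(),round(d["conf"],2),pix(c,d["at"]).tolist()) for d in r[:2]])
s=read_state(); print(s["time_s"],s["position"],s["tcp_rot"],s["force"])
E
```

```text
scene lamp_supply [([0.519, -0.187, 0.001], 0.91, [337.0, 247.0])]
scene blue_dot [([0.521, -0.189, -0.0], 0.18, [337.0, 247.0])]
scene yellow_dot [([0.539, -0.284, 0.08], 0.58, [381.0, 233.0])]
scene red_dot [([0.486, -0.084, 0.08], 0.86, [290.0, 214.0]), ([0.52, -0.184, 0.003], 0.59, [336.0, 246.0])]
scene green_top [([0.488, -0.161, 0.083], 0.71, [319.0, 225.0])]
scene dust_cap_1 [([0.557, -0.114, 0.054], 0.65, [319.0, 209.0]), ([0.586, -0.261, 0.051], 0.58, [380.0, 226.0])]
scene objective_case [([0.468, 0.011, -0.007], 0.82, [256.0, 230.0])]
scene filter_cube [([0.576, -0.367, 0.001], 0.73, [418.0, 263.0])]
scene oil_bottle [([0.616, -0.087, -0.001], 0.71, [323.0, 209.0])]
scene cover_slips [([0.662, -0.207, 0.002], 0.55, [373.0, 215.0]), ([0.519, -0.219, 0.083], 0.35, [350.0, 227.0])]
side lamp_supply [([0.524, -0.185, 0.002], 0.69, [343.0, 222.0]), ([0.618, -0.09, 0.001], 0.46, [288.0, 235.0])]
side blue_dot []
side yellow_dot [([0.539, -0.29, 0.086], 0.8, [352.0, 169.0])]
side red_dot [([0.487, -0.085, 0.081], 0.68, [344.0, 216.0])]
side green_top [([0.493, -0.161, 0.082], 0.
[... 504 characters left out ...]
, -0.113, 0.05], 0.68, [259.0, 279.0])]
wrist red_dot []
wrist green_top [([0.622, -0.09, -0.001], 0.73, [316.0, 244.0]), ([0.49, -0.156, 0.085], 0.46, [196.0, 330.0])]
wrist dust_cap_1 [([0.554, -0.11, 0.05], 0.81, [258.0, 277.0])]
wrist objective_case [([0.465, 0.012, -0.006], 0.68, [191.0, 166.0])]
wrist filter_cube []
wrist oil_bottle [([0.62, -0.086, 0.0], 0.65, [315.0, 242.0]), ([0.518, -0.184, -0.001], 0.22, [242.0, 307.0])]
wrist cover_slips []
1.65 [6.24964151e-01 2.16019450e-05 2.44532771e-01] [[ 9.32221969e-05  9.99999995e-01 -3.71317909e-05]
 [ 9.99999995e-01 -9.32212990e-05  2.41831886e-05]
 [ 2.41797270e-05 -3.71340452e-05 -9.99999999e-01]] [ 0.40679274 -0.07344302 -0.47927863]
```

```bash
python3 - <<'E'
import cv2,numpy as np
a=cv2.imread("pics/scene0.png")[170:300,230:450]; b=cv2.imread("pics/side0.png")[140:270,250:470]
cv2.imwrite("pics/c0.png",cv2.resize(np.hstack([a,b]),(800,236),interpolation=cv2.INTER_CUBIC))
E
```

```text
(no output)
```

View pics/c0.png

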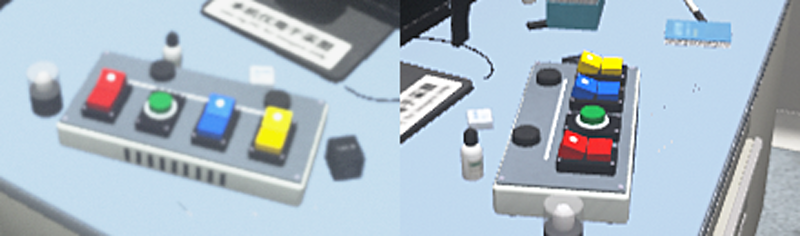

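View pics/wrist0.png

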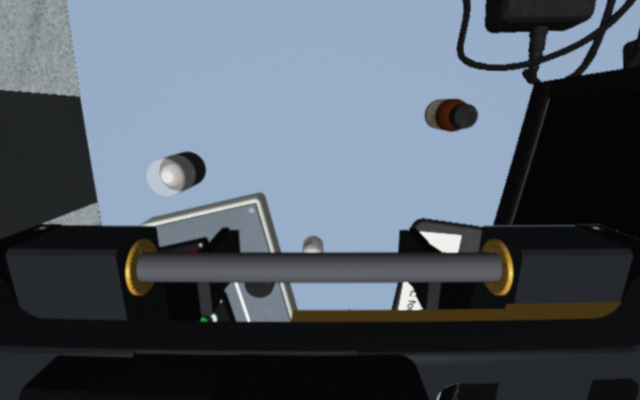

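The order from the robot's left is red, green, blue, yellow, with yaw about 0.25 rad, and the dimensions agree with the text. Next I move above the blue dot, with the fingers closed and aligned to the box.

```bash
python3 -m jog '-44 -20 0 0 0 0 0; -44 -20 0 0 0 0 0; -44 -20 0 0 0 0 0; -44 -20 0 0 0 0 0; -45 -19 0 0 0 0 0; 0 0 0 0 0 -0.125 0; 0 0 0 0 0 -0.126 0; 0 0 40 0 0 0 0; 0 0 40 0 0 0 0; 0 0 40 0 0 0 0; 0 0 0 0 0 0 0; 0 0 0 0 0 0 0'
python3 - <<'E'
from h import *
for n in ["scene","side"]:
    c=capture(n); cv2.imwrite(f"pics/{n}1.png",c["color"][:,:,::-1])
    for t in ["yellow_dot","blue_dot","green_top","red_dot"]: print(n,t,[(np.round(d["at"],3).tolist(),round(d["conf"],2)) for d in place_of(n,t)[:2]])
s=read_state(); p=np.array(s["position"]);tip=p+np.array(s["tcp_rot"])[:,2]*.022
a=np.array([.968,.25])
print(s["time_s"],p,tip,s["tcp_rot"])
a,b=[cv2.imread(f"pics/{n}1.png")[v:v+160,230:450] for n,v in [("scene",130),("side",100)]]
cv2.imwrite("pics/c1.png",cv2.resize(np.hstack([a,b]),(800,291),interpolation=cv2.INTER_CUBIC))
E
```

```text
time_s: 3.15
position: [0.5268, -0.2215, 0.1256]
tcp_rot: [[-0.248, 0.969, 0.002], [0.969, 0.248, -0.001], [-0.001, 0.001, -1.0]]
force: [0.0, -0.1, -0.4]
opening: 0.003
grasp_force: 0.0
scene yellow_dot [([0.535, -0.285, 0.08], 0.7)]
scene blue_dot []
scene green_top [([0.489, -0.156, 0.081], 0.69)]
scene red_dot [([0.518, -0.218, 0.083], 0.52)]
side yellow_dot [([0.537, -0.289, 0.084], 0.63), ([0.49, -0.161, 0.083], 0.51)]
side blue_dot [([0.518, -0.22, 0.086], 0.79), ([0.663, -0.206, 0.002], 0.74)]
side green_top [([0.492, -0.161, 0.081], 0.54), ([0.524, -0.185, 0.005], 0.46)]
side red_dot [([0.488, -0.085, 0.084], 0.77)]
3.65 [ 0.52604472 -0.22100807  0.12487546] [ 0.5260534  -0.22101492  0.10287547] [[-2.48415713e-01  9.68653435e-01  3.94786738e-04]
 [ 9.68653433e-01  2.48415839e-01 -3.11603163e-04]
 [-3.99906753e-04  3.05004407e-04 -9.99999874e-01]]
```

View pics/c1.png

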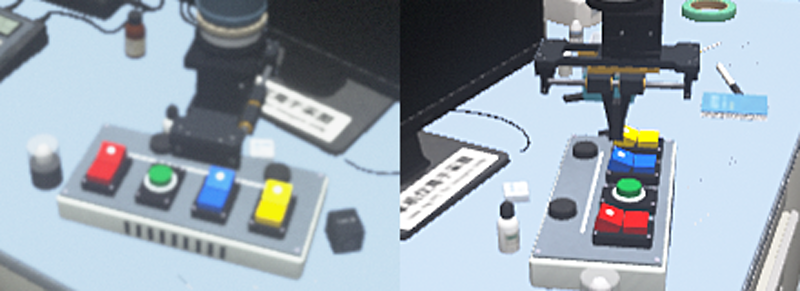

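The blue dot was found at (0.518, -0.220, 0.086). The fingertips are above and about 5 mm behind it, as intended, so I press.

```bash
python3 -m jog '0 -2 10 0 0 0 0; 0 0 7 0 0 0 0; 0 0 5 0 0 0 0; 0 0 4 0 0 0 0; 0 0 2 0 0 0 0; 0 0 0 0 0 0 0'
```

```text
time_s: 4.4
position: [0.5244, -0.2217, 0.0978]
tcp_rot: [[-0.249, 0.969, 0.001], [0.969, 0.249, -0.001], [-0.001, 0.001, -1.0]]
force: [0.6, 1.5, 9.9]
opening: 0.006
grasp_force: 4.8
```

```bash
python3 -m jog '0 0 1 0 0 0 0; 0 0 0 0 0 0 0'; python3 -m jog '0 0 -20 0 0 0 0; 0 0 -20 0 0 0 0; -24 0 0 0 0 0 0; -23 0 0 0 0 0 0; -23 0 0 0 0 0 0; 0 0 0 0 0 0 0'
python3 - <<'E'
from h import *
for n in ["scene","side"]:
    c=capture(n); cv2.imwrite(f"pics/{n}2.png",c["color"][:,:,::-1])
    for t in ["yellow_dot","blue_dot","green_top"]: print(n,t,[(np.round(d["at"],3).tolist(),round(d["conf"],2)) for d in place_of(n,t)[:2]])
s=read_state();print(s["time_s"],s["position"])
a,b=[cv2.imread(f"pics/{n}2.png")[v:v+160,230:450] for n,v in [("scene",130),("side",100)]]
cv2.imwrite("pics/c2.png",cv2.resize(np.hstack([a,b]),(800,291),interpolation=cv2.INTER_CUBIC))
E
```

```text
time_s: 4.65
position: [0.5245, -0.2217, 0.0977]
tcp_rot: [[-0.249, 0.969, 0.001], [0.969, 0.249, -0.001], [-0.001, 0.001, -1.0]]
force: [-0.8, 2.5, 14.2]
opening: 0.005
grasp_force: 7.6
time_s: 5.4
position: [0.5412, -0.2907, 0.1351]
tcp_rot: [[-0.247, 0.969, -0.0], [0.969, 0.247, -0.0], [-0.0, -0.001, -1.0]]
force: [-0.4, -0.1, 0.2]
opening: 0.006
grasp_force: 0.0
scene yellow_dot [([0.536, -0.281, 0.079], 0.66)]
scene blue_dot [([0.521, -0.22, 0.076], 0.81)]
scene green_top [([0.49, -0.158, 0.08], 0.68)]
side yellow_dot [([0.538, -0.291, 0.087], 0.66)]
side blue_dot [([0.519, -0.22, 0.078], 0.64)]
side green_top [([0.616, -0.09, 0.002], 0.58), ([0.486, -0.162, 0.08], 0.48)]
5.8 [ 0.54126339 -0.2885092   0.13554686]
```

View pics/c2.png

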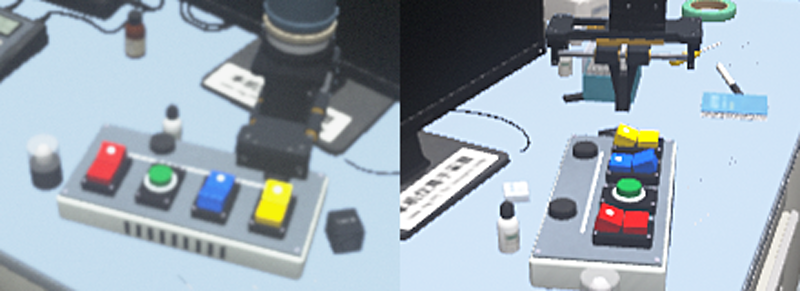

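Blue is on: its dot reads about 76 mm high and its near half now slopes up. Yellow is next.

```bash
python3 -m jog '0 0 15 0 0 0 0; 0 0 10 0 0 0 0; 0 0 6 0 0 0 0; 0 0 5 0 0 0 0; 0 0 4 0 0 0 0; 0 0 0 0 0 0 0; 0 0 0 0 0 0 0'
```

```text
time_s: 6.68
position: [0.5421, -0.2895, 0.0978]
tcp_rot: [[-0.248, 0.969, 0.002], [0.969, 0.248, -0.001], [-0.001, 0.001, -1.0]]
force: [-0.7, 2.3, 11.8]
opening: 0.007
grasp_force: 6.2
```

```bash
python3 -m jog '0 0 1 0 0 0 0; 0 0 0 0 0 0 0; 0 0 -20 0 0 0 0; 0 0 -21 0 0 0 0; 35 -5 0 0 0 0 0; 35 -5 0 0 0 0 0; 34 -4 0 0 0 0 0; 34 -4 0 0 0 0 0; 0 0 0 0 0 0 0; 0 0 0 0 0 0 0'
python3 - <<'E'
from h import *
for n in ["scene","side"]:
    c=capture(n); cv2.imwrite(f"pics/{n}3.png",c["color"][:,:,::-1])
    for t in ["yellow_dot","blue_dot","green_top"]: print(n,t,[(np.round(d["at"],3).tolist(),round(d["conf"],2)) for d in place_of(n,t)[:2]])
s=read_state();print(s["time_s"],s["position"])
a,b=[cv2.imread(f"pics/{n}3.png")[v:v+160,230:450] for n,v in [("scene",130),("side",100)]]
cv2.imwrite("pics/c3.png",cv2.resize(np.hstack([a,b]),(800,291),interpolation=cv2.INTER_CUBIC))
E
```

```text
time_s: 7.92
position: [0.4905, -0.1609, 0.1357]
tcp_rot: [[-0.249, 0.969, 0.001], [0.969, 0.249, -0.001], [-0.002, 0.001, -1.0]]
force: [0.0, -0.9, -0.5]
opening: 0.01
grasp_force: 0.0
scene yellow_dot [([0.539, -0.281, 0.074], 0.51)]
scene blue_dot [([0.521, -0.219, 0.08], 0.63)]
scene green_top [([0.489, -0.162, 0.082], 0.43)]
side yellow_dot [([0.541, -0.289, 0.082], 0.7), ([0.576, -0.364, 0.001], 0.65)]
side blue_dot [([0.522, -0.22, 0.078], 0.8)]
side green_top [([0.488, -0.161, 0.08], 0.7)]
8.325 [ 0.48980881 -0.16050618  0.13545363]
```

View pics/c3.png

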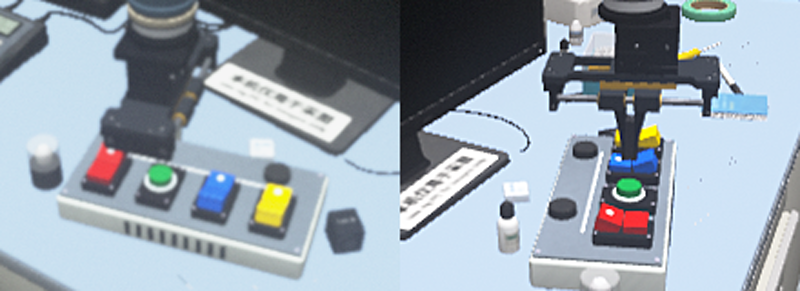

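Yellow is on too (near half raised). The fingertips are centred over green within 1–2 mm, so I press.

```bash
python3 -m jog '0 0 15 0 0 0 0; 0 0 13 0 0 0 0; 0 0 6 0 0 0 0; 0 0 4 0 0 0 0; 0 0 3 0 0 0 0; 0 0 0 0 0 0 0; 0 0 0 0 0 0 0'
```

```text
time_s: 9.2
position: [0.4888, -0.1596, 0.0962]
tcp_rot: [[-0.249, 0.969, -0.001], [0.969, 0.249, 0.0], [0.001, -0.001, -1.0]]
force: [-5.0, 0.9, 16.3]
opening: 0.005
grasp_force: 7.8
```

```bash
python3 -m jog '0 0 1 0 0 0 0; 0 0 0 0 0 0 0; 0 0 0 0 0 0 0; 0 0 0 0 0 0 0; 0 0 0 0 0 0 0; 0 0 0 0 0 0 0; 0 0 0 0 0 0 0; 0 0 0 0 0 0 0'; python3 -m jog '0 0 -10 0 0 0 0; 0 0 -30 0 0 0 0; 0 0 -50 0 0 0 0; 0 0 -50 0 0 0 0; 0 20 0 0 0 0 0; 0 0 0 0 0 0 0; 0 0 0 0 0 0 0'
python3 - <<'E'
from h import *
for n in ["scene","side"]:
    c=capture(n); cv2.imwrite(f"pics/{n}4.png",c["color"][:,:,::-1])
    for t in ["yellow_dot","blue_dot","green_top","red_dot"]: print(n,t,[(np.round(d["at"],3).tolist(),round(d["conf"],2)) for d in place_of(n,t)[:2]])
a,b=[cv2.imread(f"pics/{n}4.png")[v:v+160,230:450] for n,v in [("scene",130),("side",100)]]
cv2.imwrite("pics/c4.png",cv2.resize(np.hstack([a,b]),(800,291),interpolation=cv2.INTER_CUBIC))
E
```

```text
time_s: 10.2
position: [0.4888, -0.1596, 0.0961]
tcp_rot: [[-0.249, 0.969, -0.001], [0.969, 0.249, 0.0], [0.0, -0.001, -1.0]]
force: [-6.0, 2.2, 23.2]
opening: 0.004
grasp_force: 11.2
time_s: 11.08
position: [0.5081, -0.1547, 0.2326]
tcp_rot: [[-0.249, 0.969, -0.002], [0.969, 0.249, 0.001], [0.002, -0.002, -1.0]]
force: [0.5, 1.3, -0.7]
opening: 0.005
grasp_force: 0.0
scene yellow_dot [([0.541, -0.286, 0.074], 0.71)]
scene blue_dot [([0.52, -0.22, 0.076], 0.84)]
scene green_top [([0.488, -0.159, 0.082], 0.52)]
scene red_dot [([0.486, -0.084, 0.081], 0.71)]
side yellow_dot [([0.54, -0.289, 0.078], 0.52)]
side blue_dot [([0.521, -0.222, 0.077], 0.72)]
side green_top [([0.49, -0.159, 0.078], 0.67)]
side red_dot [([0.489, -0.086, 0.082], 0.59)]
```

View pics/c4.png

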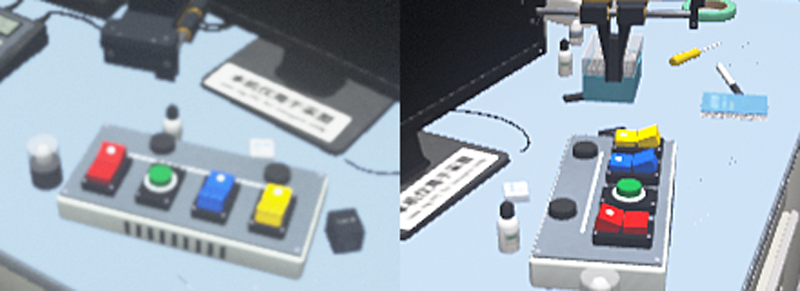

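Blue and yellow are on, red is off, green is out again, and the loose things have not moved.

```bash
python3 -c "
from rig import *
print(hand_in())"
```

```text
the job is handed in; nothing more can be done
None
```

I switched the blue rocker on, then the yellow, then held the green button fully in for about a second and released it. The last pictures show the red rocker still off and the loose things where they were. I've handed the job in; it returned no verdict.

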